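# Change the lockwire spool on the sprung pay-off stand

## Task

The lockwire spool on the bench pay-off stand is used up. Draw the sprung spindle out by its black knob to its stop so that the catch keeps it out, put the empty spool in the yellow tray, and lay the full spool of silver lockwire from the wooden-ended rack in the stand's rod cradle while the spindle is still out. Then press the red release button so that the spindle springs back and holds the new spool between both noses; leave the copper spool and everything else on the bench as they are.

Things in the scene. Friction and masses are not known exactly. Their poses are not given: they have to be found in the camera images.
- payoff: Pay-off stand, fixed: grey base plate 92 x 210 mm (own x; own y from -63 to +147 mm), blue end brackets, two cradle rods. Origin on the bench under the middle of a mounted spool; z up, y along the spool axis from the plain end (fixed nose) to the sprung end (barrel, button, knob). Brackets 60 mm wide, 98 mm high at y -53 to -44, 92 mm at y 83 to 91; barrel of 38 mm diameter from there to y 138.
- payoff_axis (a point): Centre of a correctly mounted spool, 75 mm above the bench on the spindle axis; axes as the stand's. A spool slid in the cradle moves along this y. The fixed nose (18 mm diameter, tapered tip) stands in front of a 34 mm shoulder at y = -30 mm and reaches to y = -20: a spool on it must be slid at least 11 mm towards +y before it can be lifted out.
- load_point (a point): Best place of the centre of a spool laid in or lifted out of the cradle from above with the spindle kept out: 20 mm along the stand's +y from the mounted place, 75 mm above the bench; +-8 mm along y clears both noses. Cradle: two rods of 8 mm diameter along y, at x = +-15 mm, centres 42 mm above the bench; a spool lying on them is in line with the spindle, which pushes it on to the fixed nose.
- spindle (a joint): Slide of the sprung spindle along the stand's +y (m): 0 holding a spool, +0.044 out at its stop, -0.006 home with no spool. Its spring pulls in with 5 N at 0, 8 N at the stop (up to 5 N more at the catch). Drawn to the stop (beyond 0.042) and let go, the catch keeps it at about 0.040. Its nose (18 mm diameter, 10 mm long) enters the bore; shoulder face at y = 30 mm plus the joint value.
- knob (a point): Centre of the inner (barrel side) face of the spindle's black knob, at the stand's y = 178 mm plus the joint value, 75 mm above the bench. Knob 46 mm in diameter, 18 mm thick. The bare rod, 14 mm in diameter, from the barrel's bush (y = 141) to this face can be straddled from above by the fingers, to push the knob outwards.
- button_top (a point): Centre of the top of the red release button (22 mm diameter, 10 mm proud of its boss) on the barrel, at the stand's y = 124 mm, 110 mm above the bench. Pressing it down 5 to 6 mm (3 to 5 N) drops the catch and the spindle springs in; it comes back up by itself.
- release (a joint): How far the release button is down (m), 0 up, 0.0065 fully down.
- empty_spool: Empty spool, at the start held in the stand. Origin at its centre, own y along its axis. 60 mm long, two pale wooden flanges 64 mm in diameter and 6 mm thick, bare grey metal core 27 mm in diameter and 48 mm long between them, bore 21 mm. About 90 g.
- lockwire_spool: Full spool of silver-grey lockwire, lying in the rack. Same size, origin at its centre, own y along its axis; the winding between the flanges is 46 mm in diameter and 48 mm long and can be gripped from above. About 420 g.
- copper_spool: Full spool of copper wire, same size, in the rack; either place in the rack may hold it. To be left where it is.
- rack: Fixed stock rack: two steel rods of 8 mm diameter between wooden end plates, 56 x 206 mm, 36 mm high. Origin on the bench under its middle, own y along the rods. The spools lie on the rods end to end, axes along its y, 46 mm above the bench, centres at y = +48 and -48 mm.
- tray: Fixed yellow open tray for empties, 170 x 150 mm outside (own x, y), 36 mm high, walls and floor 4 mm. Origin on the bench under its middle.
- oil_filter: White oil filter can with a blue band, 76 mm in diameter, 98 mm high, standing. Bystander.
- filter_box: Blue carton, 85 x 85 x 105 mm. Bystander.
- tin: Small tin, 56 mm in diameter, 48 mm high. Bystander.
- spanner: Steel spanner, 170 mm long, lying behind the stand. Bystander.
- driver: Blue-handled screwdriver, 190 mm long, lying. Bystander.
Not all that is in view belongs to the job. What is shaped like the lockwire_spool but green is not meant.

How it is judged:
By the outcome, as a careful person would: the job done as asked, in the order asked, and still so for the second after the job is handed in, with the robot touching nothing.
It also fails if it takes over 64 s, if anything falls off the work surface, if the arm or the gripper's body presses on something with over 40 N, if the wrist force passes 120 N, or if a joint passes its speed limit or range.

## Robot

A 6-joint arm with a two-finger parallel gripper is mounted at the origin on the work surface. World frame = base frame: x ahead of the robot, y to its left, z up, the work surface at z = 0. Lengths are in m, angles in degrees, forces in N, time in s.
With the tool pointing down it reaches from about 0.325 to 0.775 m from the base axis. Payload 5.5 kg.
Tool frame: the origin (TCP) lies between the finger pads; the fingertips stand bot.nose_length ahead of it and the grasp point (between the pads) lies 8 mm behind it (bot.nose_length is the distance from the TCP to the fingertips, in m); z points along the fingers, y is the line along which they close (so a half turn about z gives the same grasp; the last joint's range is limited). The gripper opens to 88 mm and grips with 3 to 60 N. Pads are 20 mm wide; open, the fingers measure 115 mm over their backs; the gripper's body (75 mm by 178 mm) begins 61 mm behind the grasp point.
Start: joints at [-67.363, 5.22, 70.514, -0, 104.267, -3.249], TCP at [0.262, -0.54, 0.204] pointing down, gripper open.
Joint ranges: [-164.24, 164.24], [-49.07, 125.15], [9.68, 141.18], [-86.29, 266.29], [3.28, 154.24], [-151.56, 151.56]. Speed limits (degrees/s): [147.25, 147.25, 172.46, 180, 180, 180].

## Interface

Orientations are given as [roll, pitch, yaw] about the fixed x, y, z axes, in that order (R = Rz(yaw) Ry(pitch) Rx(roll)).
In Python, from station import bot, cams gives the robot as it stands. The module is installed in compiled form; this text tells all that it offers.
- The arm moves only by the tool step_arm, never from a script. Its argument "deltas" is a list of rows, each a list of 7 numbers: the shift along the tool's x, y, z in mm, then the turn, a rotation vector about the tool's x, y, z in degrees, then the opening, from -1 (shut) to 1 (fully open). A call has 1 to 10 rows; each row shifts and turns the commanded pose from where the row before left it, along the tool's axes as they then stand; what a row does not reach is not made up. A row lasts 1/10 s, in which the tool goes at most 50 mm and 8.59 degrees, less where a joint would pass 70% of its speed; a pose out of reach is approached as far as the arm can. A call is refused whole if a number of a shift passes 50 or a number of a turn 8.59, either way. A call with a gripper value outside its range is refused whole. The fingers move at their own pace and stop on an object; "force" is the grip in N (left out, the last holds). Time passes only in rows, so rows that do not move let the fingers close. It gives the time, the measured TCP pose, the force, the opening and the grip force at its end, in the units of the state.
- bot.get_state(): the state, without advancing time (a new reading comes with each control period).
- cams.get_image(name): name is "side" or "top" or "wrist"; returns a dict with "image" (420x560x3 uint8, blue, green, red), "fx", "fy", "cx", "cy" (pixels), "k1" (the pictures are not rectified: a ray, as slopes to the right and down, at radius r is drawn at 1 + k1 r^2 times it, then the intrinsics apply), "rvec" (rotation vector, rad) and "tvec" (3), from world to camera coordinates, as OpenCV has them. Camera axes: x right, y down, z forward; pixel columns grow to the right and rows downward; lengths in m; the calibration is good to about 2 mm. A picture is of the moment at which its call begins. There is no depth.
- bot.finish_job(): hands the job in; it is judged then, once.
The state is a dict: "time_s": time; "joint_pos": joint angles; "qvel": joint speeds; "joint_torque": joint torques, N m; "position": TCP position; "ee_rot": TCP orientation; "ft_force": force on the tool from outside, world axes, zero at the start; "ft_torque": the same for the moment, N m; "opening": opening from 0.0 (shut) to 1.0 (fully open); "gripper_force": force on a finger pad.
Only numpy, scipy, OpenCV 4.12 (cv2) and the standard library are available. Lean on these libraries where they do the work, as an engineer would, in place of code of your own. Each camera call takes 0.05 s, during which the arm holds its last target. There are 200 camera calls.

## Working session

There is one attempt and no reset: what is moved stays moved. The work goes in short steps, Python scripts to look and compute and a tool call to move; the robot and the scene stay as the last step left them, time stands still between calls to the robot, and variables do not carry over. Pictures are saved under pics/ and viewed, at most 10 in all, crops included, and the job is handed in when it is done.

Besides the shell and the picture viewer there is one more tool, called after "Request:" as name(argument=value, ...) on one line, values as JSON. step_arm: Moves the arm, as the interface text tells. Its arguments: {"type":"object","properties":{"deltas":{"type":"array","items":{"type":"array","items":{"type":"number"}}},"force":{"type":"number"}},"required":["deltas"]}

```bash
mkdir -p pics
cat > h.py <<'E'
import numpy as np, cv2
from station import bot, cams
from scipy.spatial.transform import Rotation as R
def snap(n,f):
    c=cams.get_image(n); cv2.imwrite(f'pics/{f}.png',c['image']); 
    np.save(f'pics/{f}.npy',{k:v for k,v in c.items() if k!='image'},allow_pickle=True); return c
def load(f): return np.load(f'pics/{f}.npy',allow_pickle=True).item()
def ray(c,u,v):
    d=np.array([(u-c['cx'])/c['fx'],(v-c['cy'])/c['fy']]); s=d.copy()
    for _ in range(30): s=d/(1+c['k1']*(s@s))
    Rm=cv2.Rodrigues(np.array(c['rvec'],float))[0]; t=np.array(c['tvec'],float).ravel()
    return -Rm.T@t, Rm.T@np.array([s[0],s[1],1])
def atz(c,u,v,z):
    o,d=ray(c,u,v); return o+d*(z-o[2])/d[2]
def proj(c,P):
    Rm=cv2.Rodrigues(np.array(c['rvec'],float))[0]; p=Rm@np.asarray(P,float)+np.array(c['tvec'],float).ravel()
    s=p[:2]/p[2]; s=s*(1+c['k1']*(s@s)); return np.array([s[0]*c['fx']+c['cx'],s[1]*c['fy']+c['cy']])
E
python3 - <<'E'
from h import *
a=snap('top','t0');b=snap('side','s0')
print(bot.nose_length,bot.get_state())
print(load('t0'))
E
```

```text
0.011 {'time_s': 0.1, 'joint_pos': array([-6.73634190e+01,  5.25956100e+00,  7.05744814e+01,  2.40105518e-04,
        1.04269338e+02, -3.24932164e+00]), 'qvel': array([-0.01678465, -0.07040548, -0.16179715, -0.02110238, -0.06850203,
        0.07809874]), 'joint_torque': array([ 3.29434115e-03, -4.47859454e+01, -4.07569349e+01,  7.01944227e-02,
        2.84482352e-02, -1.02001152e-04]), 'position': array([ 0.2618211 , -0.53951259,  0.20271692]), 'ee_rot': array([-1.79896799e+02, -6.09210454e-03,  2.58859561e+01]), 'ft_force': array([-0.24769501,  0.46929685,  0.42623165]), 'ft_torque': array([-0.02091616,  0.02389575, -0.00077323]), 'gripper_force': 0.0, 'opening': 0.9975479094275408}
{'fx': 526.0271560258475, 'fy': 526.0271560258475, 'cx': 282.6353117866823, 'cy': 214.56256714650112, 'k1': -0.05012282054929282, 'rvec': array([ 2.18878939, -2.20863352,  0.06085425]), 'tvec': array([0.02133314, 0.53831179, 1.37303449])}
```

View pics/t0.png

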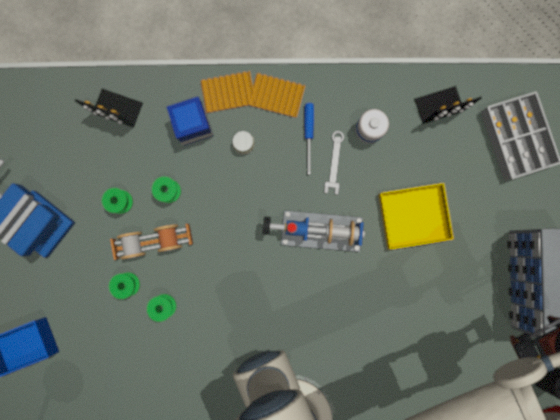

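View pics/s0.png

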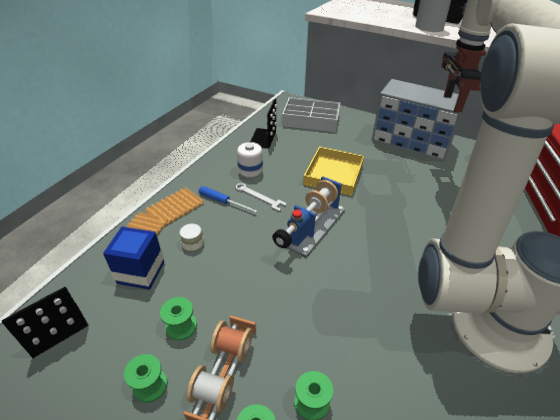

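Top view: the stand runs from the knob (267,227) via the red button (292,228) to the bracket (363,234). The tray is at (416,216). The rack holds a silver spool (132,245) and a copper spool (168,238). Four green look-alikes stand at (117,201), (165,190), (123,286) and (161,308). Candidates for the full spool are silver (132,245), copper (168,238) and those greens; I choose silver and check it in a crop.

Run:
```python
import cv2,numpy as np
im=cv2.imread('pics/t0.png')
a=cv2.resize(im[200:262,255:375],None,fx=6.4,fy=6.4,interpolation=cv2.INTER_CUBIC)[:, :768]
b=cv2.resize(im[220:264,103:199],None,fx=5,fy=5,interpolation=cv2.INTER_CUBIC)[:200]
b=cv2.resize(im[220:264,103:199],None,fx=4.5,fy=4.5,interpolation=cv2.INTER_CUBIC)
b=cv2.copyMakeBorder(b,0,0,0,768-b.shape[1],0)
cv2.imwrite('pics/c0.png',np.vstack([a,b])); print(a.shape,b.shape)
```

```text
(397, 768, 3) (198, 768, 3)
```

View pics/c0.png

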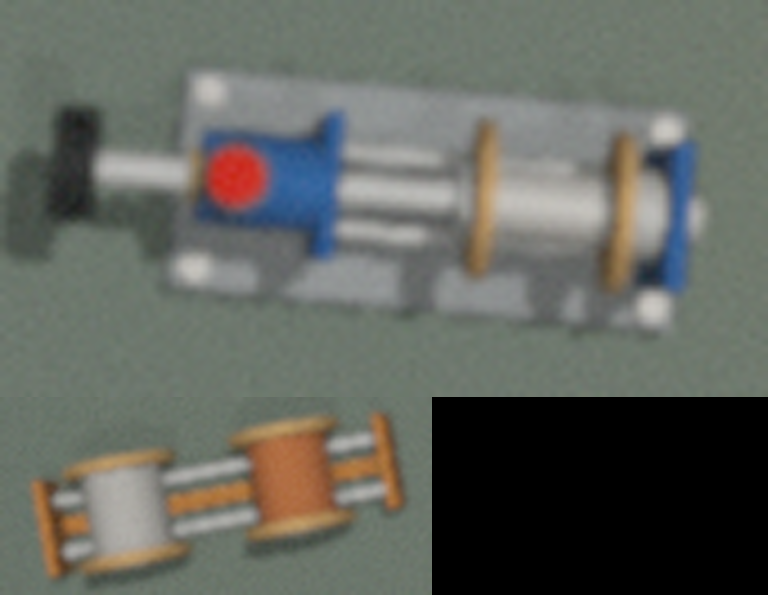

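Run:
```python
import cv2,numpy as np
im=cv2.imread('pics/s0.png')
a=cv2.resize(im[310:420,170:270],None,fx=4,fy=4,interpolation=cv2.INTER_CUBIC)
b=cv2.resize(im[170:260,265:355],None,fx=4.4,fy=4.4,interpolation=cv2.INTER_CUBIC)
b=cv2.copyMakeBorder(b,0,440-b.shape[0],0,0,0)
cv2.imwrite('pics/c1.png',np.hstack([a,b]))
```

```text
(no output)
```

View pics/c1.png

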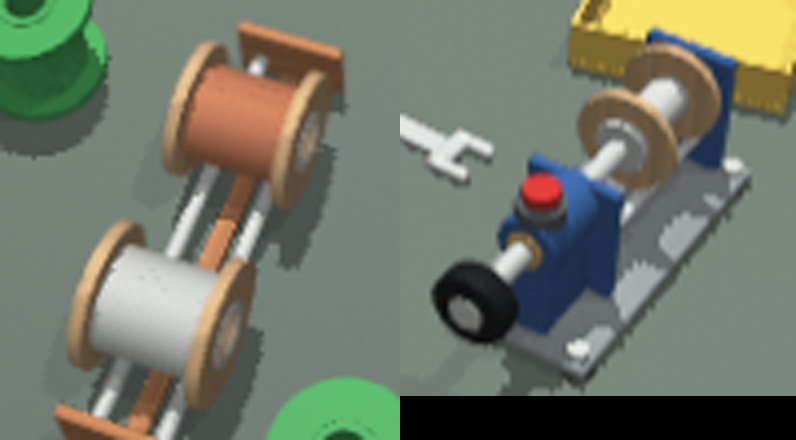

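The crop confirms silver at top (131,246), side (211,388), with copper beside it. Both spools lie with their axes across the rods, not along them as the text says. I'll trust the pictures and measure.

```bash
cat > m.py <<'E'
from h import *
from scipy.optimize import least_squares
t=load('t0');s=load('s0')
obs=[(t,(292,227.8),(0,.124,.110)),(t,(361.3,233.9),(0,-.0485,.098)),(t,(306.5,228.6),(0,.087,.092)),(t,(266.7,225.8),(0,.187,.08)),
(s,(297,213.2),(0,.124,.110)),(s,(279.3,240.9),(0,.196,.075))]
def W(p,l): return np.r_[R.from_euler('z',p[2]).as_matrix()[:2,:2]@np.array(l[:2])+p[:2],l[2]]
f=lambda p:np.concatenate([proj(c,W(p,l))-uv for c,uv,l in obs])
x0=atz(t,335,231,.075)
r=least_squares(f,[x0[0],x0[1],0]);p=r.x
print('stand',p[:2],np.degrees(p[2]),r.fun.round(1))
for n,l in dict(knob=(0,.178,.075),btn=(0,.124,.11),load=(0,.02,.075)).items(): print(n,W(p,l).round(4))
def tri(uvt,uvs):
    g=lambda X:np.r_[proj(t,X)-uvt,proj(s,X)-uvs]
    q=least_squares(g,[.5,.4,.05]);return q.x.round(4),q.fun.round(1)
# flanges: top upper ~ far x; 
print('sil far',tri((129.2,235.1),(196.8,383.2)));print('sil near',tri((133.4,256.2),(225.5,393.2)))
print('sil c',tri((131.3,245.7),(211,388.2)))
a,b=atz(t,113.4,248.9,.036),atz(t,189.2,234.4,.036);print('rack',a,b,(a+b)/2,np.degrees(np.arctan2(*(a-b)[:2][::-1])),np.linalg.norm(a-b))
im=cv2.imread('pics/t0.png').astype(int)
m=((im[...,0]<90)&(im[...,1]>130)&(im[...,2]>150)).astype(np.uint8)
n,l,st,_=cv2.connectedComponentsWithStats(m);k=1+np.argmax(st[1:,4])
bx=cv2.boxPoints(cv2.minAreaRect(np.argwhere(l==k)[:,::-1].astype(np.float32)))
print('tray',[atz(t,*q,.036)[:2].round(3) for q in bx],np.mean([atz(t,*q,.036)[:2] for q in bx],0))
E
python3 m.py
```

```text
stand [ 0.48940174 -0.12810866] -5.41485164318155 [-0.4 -0.  -0.4 -0.1 -0.2  0.6 -0.4  0.1 -0.1 -1.6  0.3 -0.4]
knob [0.5062 0.0491 0.075 ]
btn [ 0.5011 -0.0047  0.11  ]
load [ 0.4913 -0.1082  0.075 ]
sil far (array([0.4869, 0.4139, 0.0391]), array([ 0.2,  0.2, -0.2, -0. ]))
sil near (array([0.433 , 0.4037, 0.0377]), array([-0., -0.,  0.,  0.]))
sil c (array([0.4599, 0.4089, 0.0385]), array([ 0. ,  0.1, -0. , -0. ]))
rack [0.452078   0.45640956 0.036     ] [0.48807069 0.25903388 0.036     ] [0.47007434 0.35772172 0.036     ] 100.33468551108828 0.2006305944039547
tray [array([ 0.593, -0.238]), array([ 0.62 , -0.407]), array([ 0.47 , -0.428]), array([ 0.444, -0.26 ])] [ 0.53193992 -0.33318514]
```

Stand, silver spool (axis about 10.7° from world x, z ≈ 0.04), rack and tray are located. I turn to the stand's yaw and go above the knob's rod.

Request:
step_arm(deltas=[[0,0,0,0,0,-8.4,-0.4],[0,0,0,0,0,-8.4,-0.4],[0,0,0,0,0,-8.4,-0.4],[0,0,0,0,0,-8.4,-0.4],[0,0,0,0,0,-8.4,-0.4],[0,0,0,0,0,-8.4,-0.4],[0,0,0,0,0,-8.4,-0.4]], force=20)

```text
time_s: 0.8
position: [0.2619, -0.5396, 0.2031]
ee_rot: [-180.0, -0.1, 85.0]
ft_force: [-0.4, 0.6, -0.1]
opening: 0.403
gripper_force: 0.0
```

Request:
step_arm(deltas=[[29.5,9.4,0,0,0,0,-0.4],[29.5,9.4,0,0,0,0,-0.4],[29.5,9.4,0,0,0,0,-0.4],[29.5,9.4,0,0,0,0,-0.4],[29.5,9.4,0,0,0,0,-0.4],[29.5,9.4,0,0,0,0,-0.4],[29.5,9.4,0,0,0,0,-0.4],[29.5,9.4,0,0,0,0,-0.4],[29.5,9.4,0,0,0,0,-0.4],[29.5,9.4,0,0,0,0,-0.4]])

```text
time_s: 1.8
position: [0.383, -0.2535, 0.2033]
ee_rot: [-180.0, -0.0, 84.7]
ft_force: [0.5, 0.1, 0.4]
opening: 0.306
gripper_force: 0.0
```

Request:
step_arm(deltas=[[29.5,9.4,0,0,0,0,-0.4],[29.5,9.4,0,0,0,0,-0.4],[29.5,9.4,0,0,0,0,-0.4],[29.5,9.4,0,0,0,0,-0.4],[29.5,9.4,0,0,0,0,-0.4],[29.5,9.4,0,0,0,0,-0.4],[29.5,9.4,0,0,0,0,-0.4],[29.5,9.4,0,0,0,0,-0.4],[29.5,9.4,0,0,0,0,-0.4],[29.5,9.4,0,0,0,0,-0.4]])

```text
time_s: 2.8
position: [0.5039, 0.0315, 0.2033]
ee_rot: [-180.0, 0.0, 84.7]
ft_force: [-0.4, 0.3, 0.2]
opening: 0.303
gripper_force: 0.0
```

```bash
cat > d.py <<'E'
# usage: d.py name-or-x y z yaw [stand-frame]: remaining delta in tool axes (mm), yaw turn
from h import *; import sys
P=np.array([0.4894,-0.1281]);Y=np.radians(-5.41)
a=list(map(float,sys.argv[1:5]))
if len(sys.argv)>5: a[:2]=R.from_euler('z',Y).as_matrix()[:2,:2]@a[:2]+P
s=bot.get_state();Rt=R.from_euler('xyz',s['ee_rot'],degrees=True)
print('t',s['time_s'],'pos',s['position'].round(4),'rpy',s['ee_rot'].round(1),'open',round(s['opening'],3),'grip',round(s['gripper_force'],1),'F',s['ft_force'].round(1))
Rg=R.from_euler('xyz',[180,0,a[3]],degrees=True)
print('d mm',(Rt.inv().apply(np.array(a[:3])-s['position'])*1000).round(1),'turn',np.degrees((Rt.inv()*Rg).as_rotvec()).round(2))
E
python3 - <<'E'
from h import *; snap('wrist','w0')
E
python3 d.py 0 .159 .076 84.6 s
```

```text
t 2.85 pos [0.5049 0.0352 0.2027] rpy [-179.9   -0.2   84.9] open 0.301 grip 0.0 F [-1.8  2.2 -0.4]
d mm [-5.300e+00  1.000e-01  1.267e+02] turn [-0.05 -0.16  0.26]
```

View pics/w0.png

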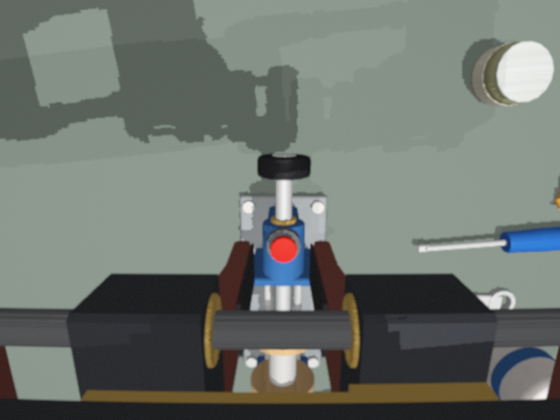

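The wrist view shows the knob (284,166), button (284,248) and rod centred between the fingers. I check the numbers against the estimate.

```bash
python3 - <<'E'
from h import *
w=load('w0')
from scipy.spatial.transform import Rotation as R
P=np.array([.4894,-.1281]);M=R.from_euler('z',-5.41,degrees=True).as_matrix()[:2,:2]
for n,l in dict(btn=(0,.124,.11),knobtop=(0,.187,.098),knobc=(0,.187,.075)).items(): print(n,proj(w,np.r_[M@l[:2]+P,l[2]]).round(1))
print(atz(w,284,248,.11),atz(w,284,166,.085))
E
python3 d.py 0 .159 .076 84.6 s
```

```text
btn [282.1 250. ]
knobtop [282.2 169.3]
knobc [282.2 165.3]
[ 0.50279418 -0.00307621  0.11      ] [0.50856534 0.05873085 0.085     ]
t 2.85 pos [0.5049 0.0352 0.2027] rpy [-179.9   -0.2   84.9] open 0.301 grip 0.0 F [-1.8  2.2 -0.4]
d mm [-5.300e+00  1.000e-01  1.267e+02] turn [-0.05 -0.16  0.26]
```

```bash
sed -i 's/0.4894,-0.1281/0.4902,-0.1274/' d.py
```

Request:
step_arm(deltas=[[-3.5,1,20,0,0,0,-0.4],[0,0,20,0,0,0,-0.4],[0,0,20,0,0,0,-0.4],[0,0,20,0,0,0,-0.4],[0,0,15,0,0,0,-0.4],[0,0,15,0,0,0,-0.4],[0,0,10,0,0,0,-0.4],[0,0,7,0,0,0,-0.4],[0,0,0,0,0,0,-0.4]])

```text
time_s: 3.75
position: [0.5041, 0.0266, 0.0759]
ee_rot: [-179.9, 0.0, 84.7]
ft_force: [-0.6, 0.3, -0.3]
opening: 0.298
gripper_force: 0.0
```

```bash
python3 d.py 0 .168 .076 84.6 s
```

```text
t 3.75 pos [0.5041 0.0266 0.0759] rpy [-179.9    0.    84.7] open 0.298 grip 0.0 F [-0.6  0.3 -0.3]
d mm [13.3  0.7 -0.1] turn [-0.07  0.01  0.09]
```

Request:
step_arm(deltas=[[6,0.5,0,0,0,0,-0.4],[6,0,0,0,0,0,-0.4],[5,0,0,0,0,0,-0.4],[5,0,0,0,0,0,-0.4],[5,0,0,0,0,0,-0.4],[5,0,0,0,0,0,-0.4],[5,0,0,0,0,0,-0.4],[5,0,0,0,0,0,-0.4],[3,0,0,0,0,0,-0.4]])

```text
time_s: 4.65
position: [0.5091, 0.0719, 0.0767]
ee_rot: [-180.0, -0.0, 84.7]
ft_force: [-0.3, -0.1, 0.7]
opening: 0.3
gripper_force: 0.0
```

Request:
step_arm(deltas=[[3,0,0,0,0,0,-0.4],[3,0,0,0,0,0,-0.4],[2,0,0,0,0,0,-0.4],[0,0,0,0,0,0,-0.4]])

```text
time_s: 5.05
position: [0.5099, 0.0796, 0.0767]
ee_rot: [180.0, -0.0, 84.7]
ft_force: [-0.1, -0.1, -0.2]
opening: 0.301
gripper_force: 0.0
```

Request:
step_arm(deltas=[[2,0,0,0,0,0,-0.4],[0,0,0,0,0,0,-0.4]])

```text
time_s: 5.25
position: [0.5101, 0.0815, 0.0767]
ee_rot: [180.0, -0.0, 84.7]
ft_force: [0.4, -0.2, -0.2]
opening: 0.296
gripper_force: 0.0
```

No force shows, although the fingers should be against the knob, so I look.

Run:
```python
from h import *
a=snap('side','s1')['image'];b=snap('top','t1')['image']
A=cv2.resize(a[150:280,230:370],None,fx=2.8,fy=2.8,interpolation=cv2.INTER_CUBIC)
B=cv2.resize(b[160:290,230:370],None,fx=2.8,fy=2.8,interpolation=cv2.INTER_CUBIC)
cv2.imwrite('pics/c2.png',np.hstack([A,B]))
```

```text
(no output)
```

View pics/c2.png

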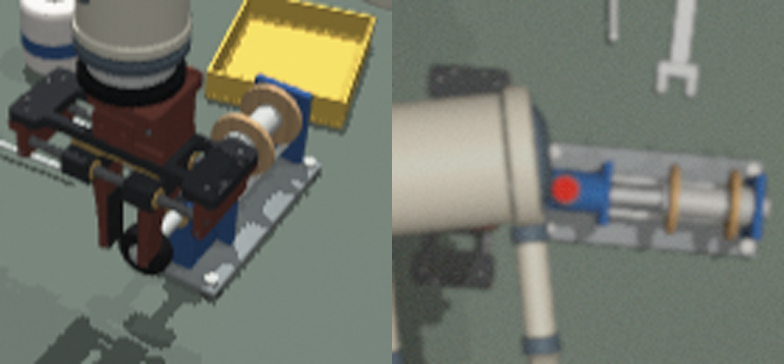

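Run:
```python
from h import *
w=load('s1')
P=np.array([.4902,-.1274]);M=R.from_euler('z',-5.41,degrees=True).as_matrix()[:2,:2]
f=lambda l:(proj(w,np.r_[M@l[:2]+P,l[2]]).round(1)-[230,150])*2.8
for n,l in dict(knob0=(0,.196,.075),knob44=(0,.24,.075),bush=(0,.141,.075),knobmid0=(0,.178,.075)).items(): print(n,f(l))
p=bot.get_state()['position'];q=M.T@(p[:2]-P);print('tcp stand',q,p[2])
for dx in(-.02,.02):
  for z in (.065,.11): print(dx,z,f((q[0]+dx,q[1],z)))
a=cv2.imread('pics/s1.png'); A=cv2.resize(a[205:265,255:315],None,fx=9,fy=9,interpolation=cv2.INTER_CUBIC); cv2.imwrite('pics/c3.png',A)
```

```text
knob0 [137.48 253.4 ]
knob44 [106.68 286.72]
bush [173.6  214.76]
knobmid0 [149.8  240.52]
tcp stand [7.10946162e-05 2.09685067e-01] 0.07671691542519984
-0.02 0.065 [148.68 282.24]
-0.02 0.11 [149.8  243.04]
0.02 0.065 [107.8  262.08]
0.02 0.11 [107.24 222.6 ]
```

View pics/c3.png

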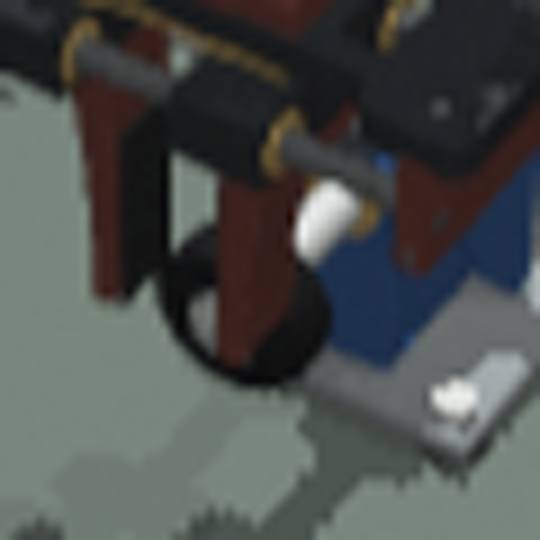

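The crop shows the knob still at its home place (about (282,239) full-frame). A finger is in front of it, so the fingers passed over it: the tips seem higher than `nose_length` implies. I check against the wrist view.

Run:
```python
from h import *
w=load('w0'); T=np.array([.5049,.0352,.2027]);Rt=R.from_euler('xyz',[-179.9,-.2,84.9],degrees=True)
for z in (-.03,-.02,-.01,0,.011):
    print(z,[proj(w,T+Rt.apply([x,y,z])).round(0) for x in(.01,) for y in(-.0265,-.013,.013,.0265)])
o,d=ray(w,280,210);print('cam',Rt.inv().apply(o-T),Rt.inv().apply(d))
s=load('s1');p=bot.get_state()['position'];Rn=R.from_euler('xyz',bot.get_state()['ee_rot'],degrees=True);print(p)
for z in (-.03,-.02,-.01,0,.011): print(z,[((proj(s,p+Rn.apply([.01,y,z]))-[255,205])*9).round(0) for y in(-.0265,-.013,.013,.0265)])
```

```text
-0.03 [array([222., 244.]), array([253., 243.]), array([312., 243.]), array([343., 243.])]
-0.02 [array([226., 236.]), array([255., 236.]), array([311., 236.]), array([340., 236.])]
-0.01 [array([229., 230.]), array([256., 229.]), array([309., 229.]), array([336., 229.])]
0 [array([231., 224.]), array([257., 224.]), array([308., 223.]), array([334., 223.])]
0.011 [array([234., 218.]), array([259., 218.]), array([306., 217.]), array([331., 217.])]
cam [ 0.06518302 -0.00051761 -0.18132214] [-0.25585591 -0.00375811  0.96671829]
[0.51004032 0.08134433 0.07671692]
-0.03 [array([256., 331.]), array([209., 309.]), array([120., 265.]), array([ 75., 243.])]
-0.02 [array([255., 360.]), array([209., 337.]), array([121., 294.]), array([ 76., 272.])]
-0.01 [array([254., 388.]), array([208., 366.]), array([121., 322.]), array([ 76., 301.])]
0 [array([254., 416.]), array([208., 393.]), array([121., 350.]), array([ 77., 328.])]
0.011 [array([253., 446.]), array([207., 423.]), array([121., 380.]), array([ 78., 358.])]
```

Both views put the fingertips about 18 mm behind the reported TCP, where `nose_length` says 11 mm ahead. So I work with tip z = reported z + 18 mm: up, back, and lower down behind the knob.

Request:
step_arm(deltas=[[0,0,-20,0,0,0,-0.4],[0,0,-20,0,0,0,-0.4],[-20,0,0,0,0,0,-0.4],[-20,0,0,0,0,0,-0.4],[-10.5,0,0,0,0,0,-0.4],[0,0,20,0,0,0,-0.4],[0,0,20,0,0,0,-0.4],[0,0,15,0,0,0,-0.4],[0,0,0,0,0,0,-0.4]])

```text
time_s: 6.25
position: [0.5037, 0.0312, 0.0589]
ee_rot: [-179.7, 0.0, 84.7]
ft_force: [-0.4, -0.4, 0.2]
opening: 0.298
gripper_force: 0.0
```

Request:
step_arm(deltas=[[0,0,8,0,0,0,-0.4],[0,0,8,0,0,0,-0.4],[0,0,3,0,0,0,-0.4],[0,0,0,0,0,0,-0.4]])

```text
time_s: 6.65
position: [0.5052, 0.0312, 0.0423]
ee_rot: [-180.0, 0.0, 84.7]
ft_force: [0.0, -0.5, 0.0]
opening: 0.3
gripper_force: 0.0
```

Request:
step_arm(deltas=[[3,0,0,0,0,0,-0.4],[3,0,0,0,0,0,-0.4],[3,0,0,0,0,0,-0.4],[3,0,0,0,0,0,-0.4],[3,0,0,0,0,0,-0.4],[0,0,0,0,0,0,-0.4]])

```text
time_s: 7.25
position: [0.507, 0.045, 0.0433]
ee_rot: [180.0, 0.1, 84.6]
ft_force: [-0.5, -5.3, 1.0]
opening: 0.302
gripper_force: 2.6
```

Contact, with 5 N of spring. I pull on to the stop.

Request:
step_arm(deltas=[[5,0,0,0,0,0,-0.4],[5,0,0,0,0,0,-0.4],[5,0,0,0,0,0,-0.4],[5,0,0,0,0,0,-0.4],[5,0,0,0,0,0,-0.4],[4,0,0,0,0,0,-0.4],[4,0,0,0,0,0,-0.4],[2,0,0,0,0,0,-0.4],[0,0,0,0,0,0,-0.4]])

```text
time_s: 8.15
position: [0.5103, 0.0792, 0.0433]
ee_rot: [179.9, 0.2, 84.6]
ft_force: [-0.0, -7.0, 2.2]
opening: 0.296
gripper_force: 3.6
```

Request:
step_arm(deltas=[[3,0,0,0,0,0,-0.4],[3,0,0,0,0,0,-0.4],[0,0,0,0,0,0,-0.4]])

```text
time_s: 8.45
position: [0.5105, 0.0812, 0.0433]
ee_rot: [180.0, 0.6, 84.5]
ft_force: [-3.0, -20.3, 3.7]
opening: 0.302
gripper_force: 10.5
```

At the stop (force jumped to 20 N). I back off, lift, and look.

Request:
step_arm(deltas=[[-3,0,0,0,0,0,-0.4],[-4,0,0,0,0,0,-0.4],[-5,0,0,0,0,0,-0.4],[-6,0,0,0,0,0,-0.4],[0,0,0,0,0,0,-0.4]])

```text
time_s: 8.95
position: [0.5089, 0.0687, 0.0428]
ee_rot: [180.0, -0.0, 84.7]
ft_force: [0.3, -0.1, -0.3]
opening: 0.298
gripper_force: 0.0
```

Request:
step_arm(deltas=[[0,0,-20,0,0,0,-0.4],[0,0,-30,0,0,0,-0.4],[0,0,-30,0,0,0,-0.3],[0,0,-20,0,0,0,-0.3],[-30,0,0,0,0,0,-0.2],[-40,0,0,0,0,0,-0.1],[-40,0,0,0,0,0,0],[-30,0,0,0,0,0,0],[0,0,0,0,0,0,0]])

```text
time_s: 9.85
position: [0.4956, -0.0731, 0.1427]
ee_rot: [180.0, 0.0, 84.5]
ft_force: [0.5, 0.5, 0.1]
opening: 0.502
gripper_force: 0.0
```

```bash
python3 - <<'E'
from h import *
a=snap('side','s2')['image'];b=snap('wrist','w2')['image']
A=cv2.resize(a[160:290,230:370],None,fx=2.8,fy=2.8,interpolation=cv2.INTER_CUBIC)
B=cv2.resize(b,None,fx=.7,fy=.7)
h=max(A.shape[0],B.shape[0]);f=lambda I:cv2.copyMakeBorder(I,0,h-I.shape[0],0,0,0)
cv2.imwrite('pics/c4.png',np.hstack([f(A),f(B)]))
E
python3 d.py 0 0 .062 84.6 s
```

```text
t 9.95 pos [ 0.496  -0.0703  0.1427] rpy [ 1.80e+02 -1.00e-01  8.46e+01] open 0.496 grip 0.0 F [-0.   0.7  0.6]
d mm [-57.5  -0.4  80.6] turn [ 0.   -0.05  0.02]
```

View pics/c4.png

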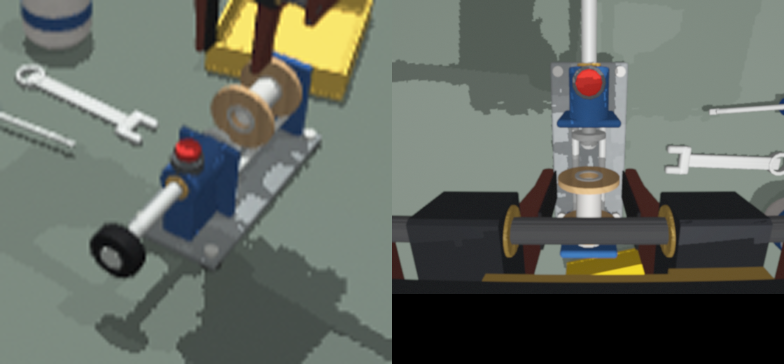

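The spindle stays out (knob at (118,250) in the left crop), and the spool still sits on the fixed nose. I grip its core.

Request:
step_arm(deltas=[[-20,0,0,0,0,0,0.1],[-25,0,0,0,0,0,0.1],[-12,0,0,0,0,0,0.1],[0,0,20,0,0,0,0.1],[0,0,20,0,0,0,0.1],[0,0,20,0,0,0,0.1],[0,0,15,0,0,0,0.1],[0,0,15,0,0,0,0.1],[0,0,10,0,0,0,0.1],[0,0,0,0,0,0,0.1]])

```text
time_s: 10.95
position: [0.4899, -0.1267, 0.0411]
ee_rot: [-179.9, -0.0, 84.7]
ft_force: [-0.3, -0.3, -0.2]
opening: 0.548
gripper_force: 0.0
```

Request:
step_arm(deltas=[[0,0,0,0,0,0,-0.9],[0,0,0,0,0,0,-0.9],[0,0,0,0,0,0,-0.9],[0,0,0,0,0,0,-0.9],[0,0,0,0,0,0,-0.9],[0,0,0,0,0,0,-0.9]], force=20)

```text
time_s: 11.55
position: [0.491, -0.1274, 0.0436]
ee_rot: [179.9, 0.0, 84.7]
ft_force: [-1.9, 0.6, 5.2]
opening: 0.304
gripper_force: 20.0
```

Gripped (27 mm). I slide it 20 mm along +y, then lift.

Request:
step_arm(deltas=[[4,0,0,0,0,0,-0.9],[4,0,0,0,0,0,-0.9],[4,0,0,0,0,0,-0.9],[4,0,0,0,0,0,-0.9],[4,0,0,0,0,0,-0.9],[0,0,0,0,0,0,-0.9]])

```text
time_s: 12.15
position: [0.4924, -0.1071, 0.0433]
ee_rot: [180.0, 0.0, 84.7]
ft_force: [-2.5, 0.5, 5.8]
opening: 0.303
gripper_force: 20.0
```

Request:
step_arm(deltas=[[0,0,-8,0,0,0,-0.9],[0,0,-15,0,0,0,-0.9],[0,0,-20,0,0,0,-0.9],[0,0,-25,0,0,0,-0.9],[0,0,-25,0,0,0,-0.9],[0,0,-15,0,0,0,-0.9],[0,0,0,0,0,0,-0.9]])

```text
time_s: 12.85
position: [0.4938, -0.1076, 0.1539]
ee_rot: [179.7, 0.0, 84.7]
ft_force: [0.7, 0.0, -1.4]
opening: 0.302
gripper_force: 20.0
```

```bash
python3 d.py .532 -.333 .06 84.6
```

```text
t 12.85 pos [ 0.4938 -0.1076  0.1539] rpy [179.7   0.   84.7] open 0.302 grip 20.0 F [ 0.7  0.  -1.4]
d mm [-220.9   58.5   94.3] turn [0.28 0.04 0.09]
```

Request:
step_arm(deltas=[[-20,5,0,0,0,0,-0.9],[-30,8,0,0,0,0,-0.9],[-35,9,0,0,0,0,-0.9],[-35,9,0,0,0,0,-0.9],[-35,9,0,0,0,0,-0.9],[-35,9,0,0,0,0,-0.9],[-21,6,0,0,0,0,-0.9],[-10,3.5,10,0,0,0,-0.9],[0,0,20,0,0,0,-0.9],[0,0,25,0,0,0,-0.9]])

```text
time_s: 13.85
position: [0.5304, -0.3325, 0.0942]
ee_rot: [180.0, -0.0, 84.7]
ft_force: [0.1, 0.5, -1.5]
opening: 0.302
gripper_force: 20.0
```

Request:
step_arm(deltas=[[0,0,25,0,0,0,-0.9],[0,0,20,0,0,0,-0.9],[0,0,20,0,0,0,-0.9],[0,0,12,0,0,0,-0.9],[0,0,6,0,0,0,-0.9],[0,0,5,0,0,0,-0.9],[0,0,3,0,0,0,-0.9],[0,0,0,0,0,0,-0.9]])

```text
time_s: 14.65
position: [0.5305, -0.3328, 0.0051]
ee_rot: [180.0, 0.0, 84.7]
ft_force: [-0.1, -0.8, -0.4]
opening: 0.301
gripper_force: 20.0
```

Request:
step_arm(deltas=[[0,0,0,0,0,0,-0.2],[0,0,0,0,0,0,0],[0,0,0,0,0,0,0.1],[0,0,0,0,0,0,0.1],[0,0,-10,0,0,0,0.1],[0,0,-20,0,0,0,0.1],[0,0,-30,0,0,0,0.1],[0,0,-40,0,0,0,0.5],[0,0,-40,0,0,0,0.5],[0,0,-40,0,0,0,0.5]])

```text
time_s: 15.65
position: [0.5301, -0.3326, 0.1873]
ee_rot: [180.0, 0.0, 84.7]
ft_force: [0.8, -0.6, 0.8]
opening: 0.745
gripper_force: 0.0
```

```bash
python3 d.py .46 .409 .186 10.7
python3 - <<'E'
from h import *
c=snap('top','t3')['image']
cv2.imwrite('pics/c5.png',cv2.resize(c[170:270,240:470],None,fx=3.4,fy=3.4,interpolation=cv2.INTER_CUBIC))
E
```

```text
t 15.65 pos [ 0.5301 -0.3326  0.1873] rpy [180.    0.   84.7] open 0.745 grip 0.0 F [ 0.8 -0.6  0.8]
d mm [ 732.  -138.5    0.9] turn [ 6.000e-02 -1.000e-02  7.399e+01]
```

View pics/c5.png

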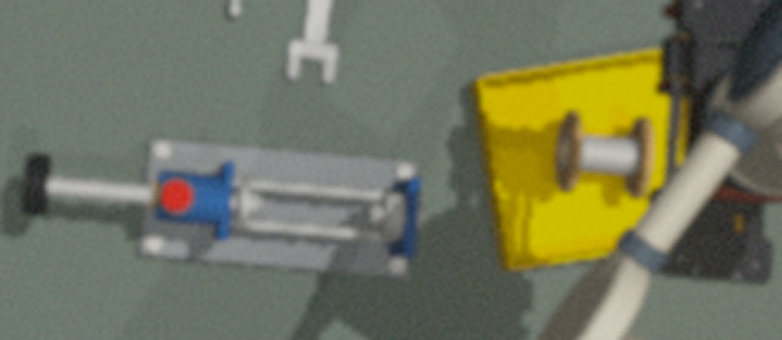

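The empty spool lies in the tray, the cradle is clear and the spindle is still out (knob at (37,184) in the crop). Now on to the silver spool.

Request:
step_arm(deltas=[[29,-5.5,0,0,0,0,0.5],[29,-5.5,0,0,0,0,0.5],[29,-5.5,0,0,0,0,0.5],[29,-5.5,0,0,0,0,0.5],[29,-5.5,0,0,0,0,0.5],[29,-5.5,0,0,0,0,0.5],[29,-5.5,0,0,0,0,0.5],[29,-5.5,0,0,0,0,0.5],[29,-5.5,0,0,0,0,0.5],[29,-5.5,0,0,0,0,0.5]])

```text
time_s: 16.7
position: [0.5021, -0.0378, 0.1856]
ee_rot: [179.9, 0.0, 84.7]
ft_force: [1.1, -0.5, 0.4]
opening: 0.748
gripper_force: 0.0
```

Request:
step_arm(deltas=[[29,-5.5,0,0,0,0,0.5],[29,-5.5,0,0,0,0,0.5],[29,-5.5,0,0,0,0,0.5],[29,-5.5,0,0,0,0,0.5],[29,-5.5,0,0,0,0,0.5],[29,-5.5,0,0,0,0,0.5],[29,-5.5,0,0,0,0,0.5],[29,-5.5,0,0,0,0,0.5],[29,-5.5,0,0,0,0,0.5],[29,-5.5,0,0,0,0,0.5]])

```text
time_s: 17.7
position: [0.4742, 0.2562, 0.1856]
ee_rot: [179.9, -0.0, 84.7]
ft_force: [0.6, -0.5, 1.3]
opening: 0.751
gripper_force: 0.0
```

Request:
step_arm(deltas=[[29,-5.5,0,0,0,0,0.5],[29,-5.5,0,0,0,0,0.5],[29,-5.5,0,0,0,0,0.5],[20,-5,0,0,0,0,0.5],[10,-2,0,0,0,0,0.5],[0,0,0,0,0,0,0.5]])

```text
time_s: 18.3
position: [0.4616, 0.3744, 0.1849]
ee_rot: [-180.0, -0.0, 84.8]
ft_force: [0.3, -0.4, 0.2]
opening: 0.751
gripper_force: 0.0
```

Request:
step_arm(deltas=[[0,0,0,0,0,8.2,0.5],[0,0,0,0,0,8.2,0.5],[0,0,0,0,0,8.2,0.5],[0,0,0,0,0,8.2,0.5],[0,0,0,0,0,8.2,0.5],[0,0,0,0,0,8.2,0.5],[0,0,0,0,0,8.2,0.5],[0,0,0,0,0,8.2,0.5],[0,0,0,0,0,8.2,0.5],[0,0,0,0,0,0,0.5]])

```text
time_s: 19.3
position: [0.4624, 0.3724, 0.1852]
ee_rot: [180.0, -0.0, 10.7]
ft_force: [0.3, 0.1, -0.1]
opening: 0.748
gripper_force: 0.0
```

```bash
python3 d.py .46 .409 .012 10.7
python3 - <<'E'
from h import *
snap('wrist','w4')
E
```

```text
t 19.3 pos [0.4624 0.3724 0.1852] rpy [180.   -0.   10.7] open 0.748 grip 0.0 F [ 0.3  0.1 -0.1]
d mm [  4.4 -36.5 173.2] turn [ 0.01 -0.03  0.03]
```

View pics/w4.png

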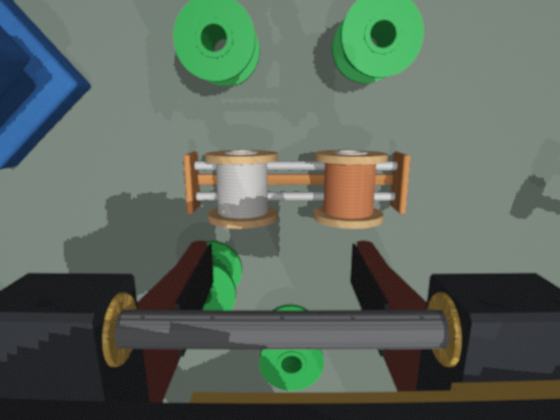

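The wrist view shows silver (242,188) left and copper (350,188) right in the rack, both with axes across the rods. I refine its position from this view.

Run:
```python
from h import *
w=load('w4'); a=np.array([np.cos(np.radians(10.7)),np.sin(np.radians(10.7)),0])
for z in (.037,.041,.046):
  C=np.array([.46,.409,z])
  th=np.linspace(0,2*np.pi,60); r=np.cross(a,[0,0,1])
  for s in (.03,-.03,.024,-.024):
    q=np.array([proj(w,C+s*a+.032*(np.cos(t)*r+np.sin(t)*np.array([0,0,1]))) for t in th]); print(z,s,'u',q[:,0].min().round(1),q[:,0].max().round(1),'v',q[:,1].min().round(1),q[:,1].max().round(1))
im=cv2.imread('pics/w4.png')
print('col245',[(v,im[v,245].tolist()) for v in range(146,232,3)])
print('row190',[(u,im[190,u].tolist()) for u in range(206,280,3)])
print('row158',[(u,im[158,u].tolist()) for u in range(196,286,3)])
```

```text
0.037 0.03 u 204.6 276.6 v 150.5 158.0
0.037 -0.03 u 207.9 276.8 v 209.8 228.6
0.037 0.024 u 204.9 276.6 v 156.7 165.3
0.037 -0.024 u 207.5 276.8 v 204.0 221.9
0.041 0.03 u 203.6 276.6 v 150.9 158.5
0.041 -0.03 u 207.0 276.7 v 210.8 230.1
0.041 0.024 u 204.0 276.6 v 157.1 166.0
0.041 -0.024 u 206.7 276.7 v 205.0 223.2
0.046 0.03 u 202.4 276.5 v 151.4 159.3
0.046 -0.03 u 205.9 276.6 v 212.0 231.9
0.046 0.024 u 202.8 276.5 v 157.7 166.9
0.046 -0.024 u 205.6 276.6 v 206.2 225.0
col245 [(146, [119, 129, 117]), (149, [126, 135, 134]), (152, [162, 174, 185]), (155, [101, 120, 136]), (158, [139, 188, 221]), (161, [138, 187, 220]), (164, [178, 196, 211]), (167, [203, 205, 206]), (170, [203, 206, 207]), (173, [202, 204, 205]), (176, [200, 203, 204]), (179, [200, 203, 204]), (182, [201, 204, 205]), (185, [203, 206, 206]), (188, [203, 206, 206]), (191, [200, 202, 203]), (194, [195, 197, 198]), (197, [165, 167, 169]), (200, [133, 135, 136]), (203, [134, 136, 137]), (206, [135, 137, 139]), (209, [136, 137, 138]), (212, [137, 139, 140]), (215, [137, 138, 140]), (218, [97, 106, 115]), (221, [68, 10
[... 697 characters left out ...]
44, 70, 104]), (199, [116, 126, 117]), (202, [86, 94, 84]), (205, [74, 98, 114]), (208, [85, 122, 150]), (211, [92, 131, 161]), (214, [95, 135, 165]), (217, [100, 141, 172]), (220, [112, 156, 188]), (223, [118, 163, 195]), (226, [118, 164, 195]), (229, [123, 170, 202]), (232, [131, 180, 213]), (235, [134, 183, 215]), (238, [138, 188, 220]), (241, [139, 188, 221]), (244, [139, 188, 221]), (247, [138, 187, 219]), (250, [133, 181, 214]), (253, [126, 173, 206]), (256, [129, 177, 209]), (259, [128, 177, 208]), (262, [122, 169, 201]), (265, [117, 162, 194]), (268, [111, 155, 186]), (271, [103, 144, 175]), (274, [89, 127, 156]), (277, [93, 114, 125]), (280, [120, 129, 117]), (283, [119, 128, 117])]
```

Request:
step_arm(deltas=[[2,-18,0,0,0,0,0.6],[2.5,-18,0,0,0,0,0.6],[0,0,30,0,0,0,0.6],[0,0,30,0,0,0,0.6],[0,0,30,0,0,0,0.6],[0,0,30,0,0,0,0.6],[0,0,25,0,0,0,0.6],[0,0,15,0,0,0,0.6],[0,0,10,0,0,0,0.6],[0,0,0,0,0,0,0.6]])

```text
time_s: 20.35
position: [0.459, 0.4098, 0.0136]
ee_rot: [180.0, 0.1, 10.9]
ft_force: [0.3, 0.3, 0.6]
opening: 0.806
gripper_force: 0.0
```

Request:
step_arm(deltas=[[0,0,5,0,0,0,0.6],[0,0,4,0,0,0,0.6],[0,0,0,0,0,0,0.6]])

```text
time_s: 20.65
position: [0.4597, 0.4099, 0.006]
ee_rot: [-180.0, -0.0, 10.9]
ft_force: [-0.6, -0.4, 0.1]
opening: 0.799
gripper_force: 0.0
```

Request:
step_arm(deltas=[[0,0,0,0,0,0,0],[0,0,0,0,0,0,-0.5],[0,0,0,0,0,0,-0.5],[0,0,0,0,0,0,-0.5],[0,0,0,0,0,0,-0.5],[0,0,0,0,0,0,-0.5]], force=40)

```text
time_s: 21.25
position: [0.4598, 0.4097, 0.0061]
ee_rot: [180.0, -0.0, 10.9]
ft_force: [-0.7, -2.5, 1.7]
opening: 0.515
gripper_force: 40.0
```

Gripped at 46 mm. I lift, turn and carry it to above the load point.

Request:
step_arm(deltas=[[0,0,-8,0,0,0,-0.5],[0,0,-15,0,0,0,-0.5],[0,0,-25,0,0,0,-0.5],[0,0,-30,0,0,0,-0.5],[0,0,-30,0,0,0,-0.5],[0,0,-30,0,0,0,-0.5],[0,0,-10,0,0,0,-0.5],[0,0,0,0,0,0,-0.5]])

```text
time_s: 22.05
position: [0.4602, 0.4105, 0.1562]
ee_rot: [-179.9, -0.2, 10.9]
ft_force: [0.1, -0.5, -3.4]
opening: 0.515
gripper_force: 40.0
```

Request:
step_arm(deltas=[[0,0,0,0,0,-8.2,-0.5],[0,0,0,0,0,-8.2,-0.5],[0,0,0,0,0,-8.2,-0.5],[0,0,0,0,0,-8.2,-0.5],[0,0,0,0,0,-8.2,-0.5],[0,0,0,0,0,-8.2,-0.5],[0,0,0,0,0,-8.2,-0.5],[0,0,0,0,0,-8.2,-0.5],[0,0,0,0,0,-8.1,-0.5],[0,0,0,0,0,0,-0.5]])

```text
time_s: 23.05
position: [0.4587, 0.4093, 0.151]
ee_rot: [-179.8, 0.2, 84.7]
ft_force: [-0.2, 0.6, -4.2]
opening: 0.517
gripper_force: 40.0
```

```bash
python3 d.py 0 .02 .154 84.6 s
```

```text
t 23.05 pos [0.4587 0.4093 0.151 ] rpy [-179.8    0.2   84.7] open 0.517 grip 40.0 F [-0.2  0.6 -4.2]
d mm [-511.4   81.3   -1.9] turn [-0.17  0.16  0.06]
```

Request:
step_arm(deltas=[[-15,2.3,0,0,0,0,-0.5],[-29,4.6,0,0,0,0,-0.5],[-29,4.6,0,0,0,0,-0.5],[-29,4.6,0,0,0,0,-0.5],[-29,4.6,0,0,0,0,-0.5],[-29,4.6,0,0,0,0,-0.5],[-29,4.6,0,0,0,0,-0.5],[-29,4.6,0,0,0,0,-0.5],[-29,4.6,0,0,0,0,-0.5],[-29,4.6,0,0,0,0,-0.5]])

```text
time_s: 24.05
position: [0.4763, 0.1288, 0.153]
ee_rot: [-180.0, 0.0, 84.4]
ft_force: [0.8, -0.8, -4.0]
opening: 0.516
gripper_force: 40.0
```

Request:
step_arm(deltas=[[-29,4.6,0,0,0,0,-0.5],[-29,4.6,0,0,0,0,-0.5],[-29,4.6,0,0,0,0,-0.5],[-29,4.6,0,0,0,0,-0.5],[-29,4.6,0,0,0,0,-0.5],[-29,4.6,0,0,0,0,-0.5],[-29,4.6,0,0,0,0,-0.5],[-20,3.4,0,0,0,0,-0.5],[-12,2,0,0,0,0,-0.5],[0,0,0,0,0,0,-0.5]])

```text
time_s: 25.05
position: [0.4916, -0.108, 0.1531]
ee_rot: [-179.9, 0.0, 84.4]
ft_force: [0.2, 0.8, -4.8]
opening: 0.515
gripper_force: 40.0
```

```bash
python3 d.py 0 .02 .0405 84.6 s
```

```text
t 25.05 pos [ 0.4916 -0.108   0.1531] rpy [-179.9    0.    84.4] open 0.515 grip 40.0 F [ 0.2  0.8 -4.8]
d mm [  0.6   0.5 112.6] turn [-0.05  0.01 -0.25]
```

Request:
step_arm(deltas=[[0.6,0.6,15,0,0,-0.2,-0.5],[0,0,20,0,0,0,-0.5],[0,0,20,0,0,0,-0.5],[0,0,20,0,0,0,-0.5],[0,0,12,0,0,0,-0.5],[0,0,8,0,0,0,-0.5],[0,0,6,0,0,0,-0.5],[0,0,4,0,0,0,-0.5],[0,0,0,0,0,0,-0.5]])

```text
time_s: 25.95
position: [0.493, -0.106, 0.0487]
ee_rot: [180.0, -0.0, 84.8]
ft_force: [0.4, -0.3, -4.6]
opening: 0.51
gripper_force: 40.0
```

Request:
step_arm(deltas=[[0,0,2,0,0,0,-0.5],[0,0,2,0,0,0,-0.5],[0,0,2,0,0,0,-0.5],[0,0,0,0,0,0,-0.5]])

```text
time_s: 26.35
position: [0.4928, -0.1061, 0.0425]
ee_rot: [-180.0, -0.0, 84.8]
ft_force: [-0.5, -0.3, -4.8]
opening: 0.513
gripper_force: 40.0
```

Request:
step_arm(deltas=[[0,0,1.5,0,0,0,-0.5],[0,0,1,0,0,0,-0.5],[0,0,0,0,0,0,-0.5]])

```text
time_s: 26.65
position: [0.4932, -0.1062, 0.0412]
ee_rot: [179.9, 0.0, 84.8]
ft_force: [-3.0, 0.1, 1.3]
opening: 0.517
gripper_force: 40.0
```

Request:
step_arm(deltas=[[0,0,1,0,0,0,-0.5],[0,0,1,0,0,0,-0.5],[0,0,0,0,0,0,-0.5]])

```text
time_s: 26.95
position: [0.4932, -0.1062, 0.0409]
ee_rot: [179.9, 0.0, 84.8]
ft_force: [-7.1, 0.7, 12.0]
opening: 0.517
gripper_force: 40.0
```

It is down in the cradle. I release and look.

Request:
step_arm(deltas=[[0,-0.5,-1.5,0,0,0,-0.5],[0,0,0,0,0,0,-0.3],[0,0,0,0,0,0,0.1],[0,0,0,0,0,0,0.3],[0,0,0,0,0,0,0.4],[0,0,-10,0,0,0,0.4],[0,0,-25,0,0,0,0.4],[0,0,-35,0,0,0,0.4],[0,0,-35,0,0,0,0.4],[0,0,-10,0,0,0,0.4]])

```text
time_s: 27.95
position: [0.4941, -0.1065, 0.16]
ee_rot: [179.6, 0.1, 84.8]
ft_force: [1.4, -0.4, -0.4]
opening: 0.702
gripper_force: 0.0
```

```bash
python3 - <<'E'
from h import *
s=snap('side','s5'); w=snap('wrist','w5')
# silhouette check without viewing: expected spool flange outlines at load point vs wood colour
P=np.array([.4902,-.1274]);M=R.from_euler('z',-5.41,degrees=True).as_matrix()[:2,:2]
for n,c in(('s',s),('w',w)):
  im=c['image'].astype(int);hsv=cv2.cvtColor(c['image'],cv2.COLOR_BGR2HSV).astype(int)
  m=((hsv[...,0]>8)&(hsv[...,0]<24)&(hsv[...,1]>70)&(hsv[...,2]>110)).astype(np.uint8)
  k,l,st,ce=cv2.connectedComponentsWithStats(m)
  print(n,[(st[i].tolist()) for i in range(1,k) if st[i,4]>25])
  for yy in(.02-.03,.02+.03,.064,.07):
    q=np.array([proj(c,np.r_[M@np.array([.032*np.cos(t),yy])+P,.075+.032*np.sin(t)]) for t in np.linspace(0,6.28,60)])
    print(n,yy,q.min(0).round(0),q.max(0).round(0))
E
python3 d.py 0 .124 .075 84.6 s
```

```text
s [[304, 148, 29, 52, 468], [332, 151, 32, 30, 250], [341, 184, 13, 12, 112], [127, 187, 76, 47, 1576], [306, 196, 17, 15, 43], [229, 315, 27, 10, 87], [211, 320, 40, 40, 780], [183, 354, 50, 66, 459]]
s -0.009999999999999998 [312. 183.] [334. 204.]
s 0.05 [300. 195.] [322. 216.]
s 0.064 [298. 198.] [320. 220.]
s 0.07 [296. 199.] [319. 221.]
w [[235, 167, 86, 15, 798], [237, 238, 82, 23, 794], [113, 301, 14, 65, 365], [437, 301, 13, 65, 389], [254, 365, 137, 29, 211], [329, 380, 20, 8, 74]]
w -0.009999999999999998 [236. 235.] [320. 264.]
w 0.05 [234. 165.] [322. 178.]
w 0.064 [233. 147.] [323. 156.]
w 0.07 [233. 140.] [323. 146.]
t 28.05 pos [ 0.4935 -0.1063  0.157 ] rpy [179.8   0.   84.8] open 0.699 grip 0.0 F [-0.2 -0.6  0.3]
d mm [102.7  -1.2  81.9] turn [0.23 0.05 0.19]
```

The wrist outlines (flanges at v 165–182 and 238–260, u 235–321) match a spool level at the load point. I go to the button with the fingers shut.

Request:
step_arm(deltas=[[15,0,0,0,0,0,-1],[25,-1,0,0,0,0,-1],[25,0,0,0,0,0,-1],[25,0,0,0,0,0,-1],[12.5,0,0,0,0,0,-1],[0,0,10,0,0,0,-1],[0,0,15,0,0,0,-1],[0,0,15,0,0,0,-1],[0,0,10,0,0,0,-1],[0,0,0,0,0,0,-1]], force=20)

```text
time_s: 29.05
position: [0.4993, -0.0045, 0.1018]
ee_rot: [-179.7, 0.0, 84.7]
ft_force: [-0.5, -0.2, -0.3]
opening: 0.005
gripper_force: 0.0
```

```bash
python3 d.py 0 .124 .092 84.6 s
```

```text
t 29.05 pos [ 0.4993 -0.0045  0.1018] rpy [-179.7    0.    84.7] open 0.005 grip 0.0 F [-0.5 -0.2 -0.3]
d mm [0.7 2.5 9.8] turn [-0.25  0.01  0.12]
```

Request:
step_arm(deltas=[[0.5,1.5,2,0,0,0,-1],[0,0,2,0,0,0,-1],[0,0,2,0,0,0,-1],[0,0,2,0,0,0,-1],[0,0,0,0,0,0,-1]])

```text
time_s: 29.55
position: [0.5022, -0.0035, 0.0966]
ee_rot: [-180.0, 0.0, 84.8]
ft_force: [-0.0, 0.2, 0.5]
opening: 0.007
gripper_force: 0.0
```

Request:
step_arm(deltas=[[0,0,2,0,0,0,-1],[0,0,2,0,0,0,-1],[0,0,0,0,0,0,-1]])

```text
time_s: 29.85
position: [0.5021, -0.0034, 0.0923]
ee_rot: [-180.0, 0.0, 84.8]
ft_force: [-0.3, 0.5, -0.5]
opening: 0.005
gripper_force: 0.0
```

Request:
step_arm(deltas=[[0,0,1.5,0,0,0,-1],[0,0,1.5,0,0,0,-1],[0,0,0,0,0,0,-1]])

```text
time_s: 30.15
position: [0.5024, -0.0035, 0.09]
ee_rot: [180.0, -0.0, 84.8]
ft_force: [-0.3, 0.6, 2.3]
opening: 0.006
gripper_force: 1.1
```

Contact (2.3 N). I press on in small steps.

Request:
step_arm(deltas=[[0,0,1.5,0,0,0,-1],[0,0,1,0,0,0,-1],[0,0,0,0,0,0,-1]])

```text
time_s: 30.45
position: [0.5023, -0.0035, 0.087]
ee_rot: [180.0, -0.0, 84.8]
ft_force: [-0.3, 0.1, 1.2]
opening: 0.008
gripper_force: 0.9
```

Request:
step_arm(deltas=[[0,0,1,0,0,0,-1],[0,0,1,0,0,0,-1],[0,0,0,0,0,0,-1]])

```text
time_s: 30.75
position: [0.5023, -0.0035, 0.0851]
ee_rot: [180.0, -0.0, 84.8]
ft_force: [0.4, 0.6, 2.4]
opening: 0.006
gripper_force: 1.0
```

Request:
step_arm(deltas=[[0,0,1,0,0,0,-1],[0,0,0.5,0,0,0,-1],[0,0,0,0,0,0,-1]])

```text
time_s: 31.05
position: [0.5024, -0.0035, 0.0848]
ee_rot: [180.0, 0.0, 84.8]
ft_force: [-1.6, 0.6, 6.6]
opening: 0.006
gripper_force: 3.6
```

```bash
cat > k.py <<'E'
from h import *; import sys
c=snap('side',sys.argv[1]);P=np.array([.4902,-.1274]);M=R.from_euler('z',-5.41,degrees=True).as_matrix()[:2,:2]
h=c['image'].max(2)[225:290,240:310];m=(h<60).astype(np.uint8);k,l,st,ce=cv2.connectedComponentsWithStats(m)
print([(ce[i].round(1)+[240,225],st[i,4]) for i in range(1,k) if st[i,4]>20])
for j in(0,.04): print(j,proj(c,np.r_[M@[0,.19+j]+P,.075]).round(1))
E
python3 k.py s6
```

```text
[(array([282.3, 238.4]), np.int32(229))]
0 [280.6 239. ]
0.04 [270.7 249.7]
```

The knob is back at its holding place. I withdraw and check.

Request:
step_arm(deltas=[[0,0,-10,0,0,0,-1],[0,0,-25,0,0,0,-1],[0,0,-40,0,0,0,-1],[0,0,-40,0,0,0,-1],[-30,0,0,0,0,0,-1],[-40,0,0,0,0,0,-1],[-40,0,0,0,0,0,-1],[0,0,0,0,0,0,-1]])

```text
time_s: 31.9
position: [0.4915, -0.1168, 0.1984]
ee_rot: [-179.9, 0.1, 84.5]
ft_force: [-0.3, 1.0, -0.4]
opening: 0.002
gripper_force: 0.0
```

```bash
python3 k.py s7
python3 - <<'E'
from h import *
w=snap('wrist','w7');P=np.array([.4902,-.1274]);M=R.from_euler('z',-5.41,degrees=True).as_matrix()[:2,:2]
hsv=cv2.cvtColor(w['image'],cv2.COLOR_BGR2HSV).astype(int)
m=((hsv[...,0]>8)&(hsv[...,0]<24)&(hsv[...,1]>70)&(hsv[...,2]>110)).astype(np.uint8)
k,l,st,ce=cv2.connectedComponentsWithStats(m);print([st[i].tolist() for i in range(1,k) if st[i,4]>60])
for yy in(-.03,.03):
    q=np.array([proj(w,np.r_[M@np.array([.032*np.cos(t),yy])+P,.075+.032*np.sin(t)]) for t in np.linspace(0,6.28,60)]);print(yy,q.min(0).round(0),q.max(0).round(0))
h=(w['image'].max(2)<60).astype(np.uint8);h[300:]=0
k,l,st,ce=cv2.connectedComponentsWithStats(h);print('dark',[(st[i].tolist()) for i in range(1,k) if st[i,4]>60])
for j in(-.006,0,.006): print(j,proj(w,np.r_[M@[0,.187+j]+P,.085]).round(1))
E
```

```text
[(array([282.4, 238.1]), np.int32(220))]
0 [280.6 239. ]
0.04 [270.7 249.7]
[[244, 180, 74, 13, 649], [246, 242, 16, 16, 124], [302, 243, 14, 15, 109], [277, 301, 14, 93, 316], [273, 302, 6, 67, 282]]
-0.03 [245. 233.] [317. 258.]
0.03 [243. 172.] [319. 184.]
dark [[149, 246, 266, 54, 6299]]
-0.006 [280.9 -26.4]
0 [280.9 -35.4]
0.006 [280.9 -44.6]
```

I move the arm aside and compare the stand with the first pictures, since the wrist view was taken while the arm was still moving.

Request:
step_arm(deltas=[[-40,-15,0,0,0,0,-1],[-40,-15,0,0,0,0,-1],[-40,-15,0,0,0,0,-1],[-40,-15,0,0,0,0,-1],[-40,-15,0,0,0,0,-1],[-40,-15,0,0,0,0,-1],[-40,-15,0,0,0,0,-1],[-40,-15,0,0,0,0,-1],[-40,-15,0,0,0,0,-1],[-20,-10,0,0,0,0,-1]])

```text
time_s: 33.0
position: [0.3128, -0.4796, 0.198]
ee_rot: [-180.0, -0.0, 84.8]
ft_force: [0.1, 1.3, 0.6]
opening: 0.006
gripper_force: 0.0
```

Run:
```python
from h import *
snap('top','t8');snap('side','s8')
def f(n,box,kind):
  im=cv2.imread(f'pics/{n}.png');y0,y1,x0,x1=box;hsv=cv2.cvtColor(im,cv2.COLOR_BGR2HSV).astype(int)
  m=(im.max(2)<60) if kind=='k' else ((hsv[...,0]>8)&(hsv[...,0]<24)&(hsv[...,1]>70)&(hsv[...,2]>90))
  m=m[y0:y1,x0:x1].astype(np.uint8);k,l,st,ce=cv2.connectedComponentsWithStats(m)
  print(n,kind,[((ce[i]+[x0,y0]).round(1).tolist(),int(st[i,4])) for i in range(1,k) if st[i,4]>15])
for n in('t0','t8'):
  f(n,(200,262,255,375),'k');f(n,(200,262,315,375),'w');f(n,(190,245,385,450),'w');f(n,(215,270,100,200),'w')
for n in('s0','s8'): f(n,(225,290,240,310),'k');f(n,(170,230,290,350),'w')
```

```text
t0 k [([265.9, 225.5], 96)]
t0 w [([330.1, 231.4], 74), ([351.8, 233.1], 81)]
t0 w []
t0 w [([168.7, 237.3], 731), ([128.6, 234.2], 72), ([114.7, 248.4], 132), ([132.4, 255.4], 74)]
t8 k [([265.9, 225.7], 94)]
t8 w [([330.1, 231.2], 70), ([351.9, 233.5], 68)]
t8 w [([416.7, 215.4], 286)]
t8 w [([157.5, 239.7], 953)]
s0 k [([282.4, 238.1], 221)]
s0 w [([319.3, 190.2], 616), ([345.1, 189.1], 89), ([293.6, 225.4], 19)]
s8 k [([282.4, 238.1], 221)]
s8 w [([318.6, 182.9], 297), ([338.3, 179.5], 244), ([317.6, 200.1], 222), ([293.6, 225.4], 19)]
```

The knob and the new spool's flanges sit within 0.5 px of where the mounted spool was at the start. The empty spool shows up inside the tray. I hand in.

```bash
python3 -c "
from station import bot
print(bot.finish_job())"
```

```text
the job is handed in; nothing more can be done
None
```

The job is handed in at about 33 s: the full lockwire spool is held between both noses with the spindle sprung back, the empty spool is in the yellow tray, and I did not touch the copper spool or the bystanders; the final camera check covered only the stand and the tray.

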